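# Pin the sample carousel for transport

### The job

Lock the sample carousel for transport. Turn its rotor by the bar grip on top until one of the two rim slots lies under the hole of the guide bracket, then take the locking pin (the one with the tall, plain round head) from the pin stand and lower it through the bracket into the slot until its flange sits flat on the bracket, and let go of it.

Things in the scene. Friction and masses are not known exactly. Their poses are not given: they have to be found in the camera images.
- lock_pin: Steel pin upright in one of 3 holes (70 mm apart, plate top 60 mm above bench) of a fixed white stand. Origin: centre of the underside of its flange (42 mm dia, 6 thick), z up; flange rests on the plate. Shank below 16 dia, 40 long, end tapered. Head above: plain round, 18 dia, 6 to 50 mm above origin. 0.16 kg. Other two, not wanted: low mushroom knob, flat blade, under 30 mm high, same flanges.
- guide_hole (a point): Centre of the 28 mm through hole in the fixed bracket (steel plate 56 mm wide, 12 thick, over the rotor's rim), at its top face, 89 mm above bench. x points level outward from the rotor's axis, which is 70 mm away towards -x; z up. 13 mm gap below the plate, then the rotor disc: top 64 mm above bench, 22 thick.
- rotor_grip (a point): Top centre of the rotor's black bar grip, on the rotor's upright axis, 130 mm above bench. Bar 60 mm long (this x), 16 thick (y), 40 high, on a 52 mm round hub; it turns with the rotor. Rotor: aluminium disc, 176 mm dia, with two slots in its rim, at +x and -x, so the bar points at both; slots 40 mm wide, reaching in to 52 mm from the axis. Base: round, white, 240 mm dia.
- rotor (a joint): Turn of the rotor, rad, positive counter-clockwise from above; 0 or +-pi when the bar and a slot point straight at the guide hole. Turns either way with light friction (0.06 N m), stays where left; range -3.3 to 3.3. A centred pin passes with the slot within 9 degrees of straight.

How it is judged:
By the outcome, as a careful person would: the job done as asked, in the order asked, and still so for the second after the job is handed in, with the robot touching nothing.
It also fails if it takes over 48 s, if anything falls off the work surface, if the arm or the gripper's body presses on something with over 40 N, if the wrist force passes 120 N, or if a joint passes its speed limit or range.

### The arm

A 6-joint arm with a two-finger parallel gripper is mounted at the origin on the work surface. World frame = base frame: x ahead of the robot, y to its left, z up, the work surface at z = 0. Lengths are in mm, angles in rad, forces in N, time in s.
With the tool pointing down it reaches from about 300 to 775 mm from the base axis. Payload 14.6 kg.
Tool frame: the origin (TCP) lies on the centre line of the jaws, within the pads' length; the fingertips stand 19 mm ahead of it and the grasp point (between the pads) is the TCP (bot.tip_reach is the distance from the TCP to the fingertips, in mm); z points along the fingers, y is the line along which they close (so a half turn about z gives the same grasp; the last joint's range is limited). The gripper opens to 85 mm and grips with 20 to 120 N. Pads are 22 mm wide; open, the fingers measure 114 mm over their backs; the gripper's body (76 mm by 85 mm) begins 54 mm behind the grasp point. The pads swing forward as they close: fully open they stand 13 mm farther back than shut.
Start: joints at [-1.188, 0.3, 1.521, -0, 1.321, -0.067], TCP at [239.124, -495.287, 250.281] pointing down, gripper open.
Joint ranges: [-3.03, 3.03], [-0.79, 2.21], [0.23, 2.52], [-1.04, 4.18], [0, 3.07], [-2.55, 2.55]. Speed limits (rad/s): [2.22, 2.22, 2.57, 3.14, 3.14, 3.14].

### API

Orientations are given as a unit quaternion [w, x, y, z].
In Python, from rig import bot gives the robot as it stands. Calls block until the motion is done:
- bot.move_to(position, orientation): joint-space move of the TCP to a pose.
- bot.servo_line(position, attitude=None, speed=150, until_force=None): straight line of the TCP; attitude=None keeps the orientation; speed is the mean speed in mm/s. With until_force (N) it stops when the force on the tool has changed by that much, and returns True; else False.
- bot.move_joints(angles): joint-space move.
- bot.move_gripper(opening, grip_force=None): finger opening in mm; grip_force is the grip in N (None keeps the last); returns when the fingers have stopped.
- bot.dwell(seconds).
- bot.ik(position, orientation): joint angles nearest the present ones, or None.
- bot.read_state(): the state.
- bot.read_camera(name): name is "scene" or "side" or "wrist"; returns a dict with "image" (420x560x3 uint8, blue, green, red), "depth" (420x560 float32, mm along the optical axis (not along the pixel's ray), 0 where there is no reading), "fovy" (degrees; the focal length in pixels is half the picture's height over the tangent of half this angle, whatever the lens; pixels are square), "cx", "cy" (the principal point, pixels), "eye" and "attitude" of the camera in the world; the wrist camera has in their place "mount" (4x4, takes a point from camera to tool coordinates, whose origin is the TCP and whose axes are the flange's). Camera axes: x right, y down, z forward; pixel columns grow to the right and rows downward; lengths in mm; the calibration is good to about 2 mm. A picture is of the moment at which its call begins: read the wrist's pose just before it.
A pose or a line that the arm cannot do raises bot.MotionError and nothing moves.
- bot.finish_job(): hands the job in; it is judged then, once.
The state is a dict: "clock": time; "joint_positions": joint angles; "qvel": joint speeds; "effort": joint torques, N m; "ee_pos": TCP position; "tool_rot": TCP orientation; "ft_force": force on the tool from outside, world axes, zero at the start; "moment": the same for the moment, N m; "grip_width": finger opening in mm; "grip_force": force on a finger pad.
Only numpy, scipy, OpenCV 4.12 (cv2) and the standard library are available. Lean on these libraries where they do the work, as an engineer would, in place of code of your own. Each camera call takes 0.05 s, during which the arm holds its last target. There are 200 camera calls.

## Working session

There is one attempt and no reset: what is moved stays moved. The work goes in short steps, each a Python script; the robot and the scene stay as the last script left them, time stands still between calls to the robot, and variables do not carry over. Pictures are saved under pics/ and viewed, at most 10 in all, crops included, and the job is handed in when it is done.

```bash
mkdir -p pics; ls; cat > h.py <<'E'
import numpy as np, cv2
from scipy.spatial.transform import Rotation as R
from rig import bot
def rot(q): return R.from_quat([q[1],q[2],q[3],q[0]]).as_matrix()
def cam(name):
    s=bot.read_state(); c=bot.read_camera(name)
    if 'mount' in c:
        T=np.eye(4); T[:3,:3]=rot(s['tool_rot']); T[:3,3]=s['ee_pos']; T=T@np.array(c['mount'])
        c['R'],c['o']=T[:3,:3],T[:3,3]
    else: c['R'],c['o']=rot(c['attitude']),np.array(c['eye'])
    c['f']=c['image'].shape[0]/2/np.tan(np.radians(c['fovy'])/2)
    return c
def plane(c,u,v,z):
    d=c['R']@np.array([(u-c['cx'])/c['f'],(v-c['cy'])/c['f'],1]); return c['o']+d*(z-c['o'][2])/d[2]
def cloud(c):
    v,u=np.mgrid[:c['depth'].shape[0],:c['depth'].shape[1]]; d=c['depth']
    return np.stack([(u-c['cx'])/c['f']*d,(v-c['cy'])/c['f']*d,d],-1)@c['R'].T+c['o']
def down(yaw): # tool z down, tool y axis at angle yaw+90 (x along yaw)
    q=(R.from_euler('z',yaw)*R.from_euler('x',np.pi)).as_quat(); return [q[3],q[0],q[1],q[2]]
E
python3 - <<'E'
from h import *
for n in ('scene','side'):
    c=cam(n); cv2.imwrite(f'pics/{n}.png',c['image']); print(n,c['o'],c['R'][:,2],c['f'])
    np.savez(f'{n}.npz',**{k:c[k] for k in('image','depth','R','o','f','cx','cy')})
s=bot.read_state();print(s)
E
```

```text
pics
scene [1106.34717857  -38.203945    681.34577602] [-0.71335138 -0.00998383 -0.70073542] 437.4313333732918
side [429.01305921 836.45219029 629.3202875 ] [ 0.10700346 -0.85512826 -0.50725331] 488.93120631276406
{'clock': 0.1, 'joint_positions': array([-1.18761882e+00,  3.00419150e-01,  1.52149778e+00,  3.31788207e-05,
        1.32068355e+00, -6.66020927e-02]), 'qvel': array([-0.00068275, -0.00294606, -0.00179699, -0.00087277,  0.00153491,
       -0.0010163 ]), 'effort': array([ 1.91064086e-03, -5.44376707e+01, -3.62371731e+01, -6.93101060e-05,
        3.02438952e-03,  2.28671882e-05]), 'ee_pos': array([ 239.05833159, -495.13243965,  249.78503813]), 'tool_rot': array([-5.00145148e-04,  9.74819481e-01,  2.22994901e-01, -6.35600921e-05]), 'ft_force': array([-0.68924958, -0.36929895,  0.8332177 ]), 'moment': array([-0.03061875, -0.01700713, -0.00047234]), 'grip_force': 0.0, 'grip_width': 85.46616898504465}
```

View pics/scene.png

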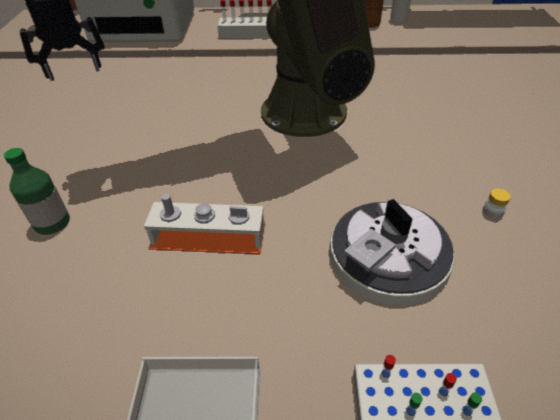

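View pics/side.png

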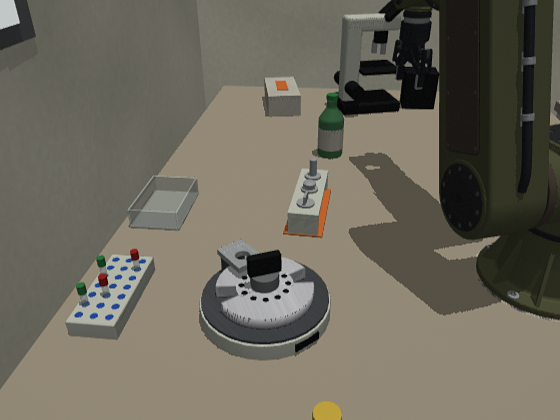

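The scene view shows the tall pin head at about (168,200), the bracket hole at (372,245) and the black bar at (398,217). The side view has the bracket at (240,252), the bar at (264,262) and the pin at (313,165). Next I get coarse positions.

```bash
python3 - <<'E'
from h import *
for n,g,h,p in(('scene',(398,205),(372,245),(168,197)),('side',(264,253),(240,254),(313,158))):
    c=dict(np.load(n+'.npz'))
    print(n,'grip',plane(c,*g,130),'hole',plane(c,*h,89),'pinhead',plane(c,*p,110))
    P=cloud(c).reshape(-1,3); P=P[c['depth'].ravel()>0]
    G=plane(c,*g,130)
    near=np.hypot(*(P-G)[:,:2].T)<60
    b=P[near&(P[:,2]>108)&(P[:,2]<140)]
    ct,(w,h_),a=cv2.minAreaRect(b[:,:2].astype(np.float32)); print('bar',len(b),ct,w,h_,a,b[:,2].max())
    near=np.hypot(*(P-plane(c,*h,89))[:,:2].T)<45
    b=P[near&(P[:,2]>84)&(P[:,2]<94)]; print('bracket',len(b),cv2.minAreaRect(b[:,:2].astype(np.float32)))
    near=np.hypot(*(P-plane(c,*p,110))[:,:2].T)<25
    b=P[near&(P[:,2]>80)&(P[:,2]<120)]; print('pin',len(b),b.mean(0),b.min(0),b.max(0))
E
```

```text
scene grip [527.88387871 156.45366036 130.        ] hole [588.24057577 106.09173664  89.        ] pinhead [ 480.3543398  -277.22072223  110.        ]
bar 429 (539.662353515625, 155.73165893554688) 61.246097564697266 17.241737365722656 24.012754440307617 132.05124712922373
bracket 888 ((588.3405151367188, 106.11762237548828), (57.33501434326172, 89.53352355957031), 43.64291000366211)
pin 144 [ 482.35145726 -282.06439965   99.21958024] [ 470.14858935 -292.49035716   80.02794752] [ 487.82993862 -274.24514158  111.85228995]
side grip [538.67567033 156.16963759 130.        ] hole [591.87999752 108.20086184  89.        ] pinhead [ 478.27055454 -284.36085621  110.        ]
bar 488 (539.2123413085938, 160.72731018066406) 59.76464080810547 18.839862823486328 25.30575180053711 130.30630038873483
bracket 542 ((592.6890258789062, 104.3500747680664), (58.465904235839844, 77.93431091308594), 44.057769775390625)
pin 85 [ 477.36652376 -275.65481503   96.06097454] [ 469.49982849 -289.72083243   80.12981023] [ 485.5453639  -269.31320144  109.72577461]
```

```bash
python3 - <<'E'
from h import *
for d in (24.5,204.5-360):
    a=bot.ik([539.5,158,250],down(np.radians(d))); b=bot.ik([539.5,158,118],down(np.radians(d-70.5)))
    print(d,a,b)
c=bot.read_camera('wrist');print(c['mount'],c['fovy'])
d=24.5 if bot.ik([539.5,158,118],down(np.radians(-46))) is not None else -155.5
bot.move_to([539.5,158,270],down(np.radians(d)))
c=cam('wrist');cv2.imwrite('pics/w1.png',c['image'])
np.savez('w1.npz',**{k:c[k] for k in('image','depth','R','o','f','cx','cy')})
for p in ([539.5,158,130],[589,106,89]):
    q=c['R'].T@(np.array(p)-c['o']);print(q[:2]/q[2]*c['f']+[c['cx'],c['cy']])
print(bot.read_state()['clock'],bot.read_state()['joint_positions'])
E
```

```text
24.5 [ 2.19744935e-01  3.27254383e-01  1.48586646e+00 -4.44089210e-16
  1.32847181e+00  1.36293559e+00] None
-155.5 [ 0.21974493  0.32725438  1.48586646  0.          1.32847181 -1.77865706] [ 0.21974493  0.46856057  1.61689758  0.          1.0561345  -0.54819994]
[[ 3.95415796e-04 -9.46178271e-01 -3.23645675e-01  8.18673075e+01]
 [ 9.99999886e-01  4.60251791e-04 -1.23791220e-04 -1.97827275e+00]
 [ 2.66087064e-04 -3.23645589e-01  9.46178346e-01 -1.24169043e+02]
 [ 0.00000000e+00  0.00000000e+00  0.00000000e+00  1.00000000e+00]] 68.90959364506111
[274.55978115 203.49100241]
[210.65063875 212.86838425]
2.75 [ 2.18575219e-01  3.12743022e-01  1.45816329e+00 -8.98794469e-06
  1.37070363e+00 -1.77836955e+00]
```

View pics/w1.png

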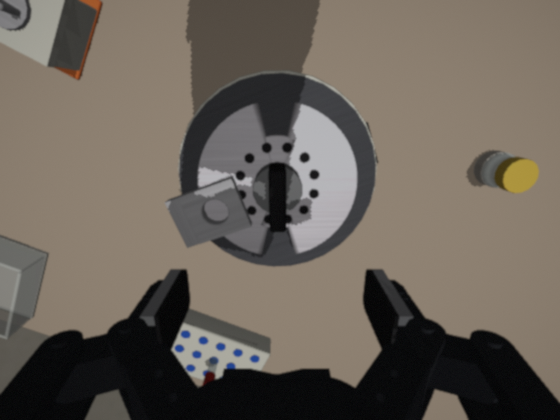

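The wrist view shows the bar at about (277,197) lying image-vertical, the hole at (216,210), and both slots in line with the bar. I refine these from this picture.

```bash
cat > m.py <<'E'
from h import *
def bar(c):
    P=cloud(c); m=(P[...,2]>115)&(P[...,2]<140)&(c['image'].max(-1)<60)&(c['depth']>0)&(np.hypot(P[...,0]-539.5,P[...,1]-158)<50)
    v,u=np.nonzero(m); X=np.array([plane(c,a,b,130)[:2] for a,b in zip(u,v)],np.float32)
    return len(u),cv2.minAreaRect(X)
def hole(c,u,v,r=20,z=89):
    g=cv2.cvtColor(c['image'],cv2.COLOR_BGR2GRAY); u0,v0=int(u)-r,int(v)-r
    s=cv2.resize(g[v0:v0+2*r,u0:u0+2*r],None,fx=8,fy=8,interpolation=cv2.INTER_CUBIC)
    h=cv2.HoughCircles(s,cv2.HOUGH_GRADIENT_ALT,1.5,40,param1=120,param2=.5,minRadius=50,maxRadius=150)
    if h is None: return s,None
    return s,[( (a+.5)/8-.5+u0,(b+.5)/8-.5+v0,rr/8,plane(c,(a+.5)/8-.5+u0,(b+.5)/8-.5+v0,z)) for a,b,rr in h[0]]
E
python3 - <<'E'
from m import *
c=dict(np.load('w1.npz'))
print(bar(c))
s,h=hole(c,216,210); print(h); cv2.imwrite('pics/hole.png',s)
P=cloud(c);m=np.abs(P[...,2]-89)<4; m&=np.hypot(P[...,0]-590,P[...,1]-106)<60
m&=(np.ptp(c['image'],-1)<25)
k,l,st,ce=cv2.connectedComponentsWithStats(m.astype(np.uint8)); i=1+st[1:,4].argmax()
cn=max(cv2.findContours((l==i).astype(np.uint8),0,1)[0],key=cv2.contourArea)[:,0]
print(st[i],cv2.minAreaRect(np.array([plane(c,u,v,89)[:2] for u,v in cn],np.float32)))
E
```

```text
(1132, ((535.1318359375, 158.85751342773438), (61.33684539794922, 15.481279373168945), 25.039363861083984))
None
[ 165  178   87   69 3160] ((590.4510498046875, 104.30034637451172), (56.88048553466797, 76.58614349365234), 44.22012710571289)
```

View pics/hole.png

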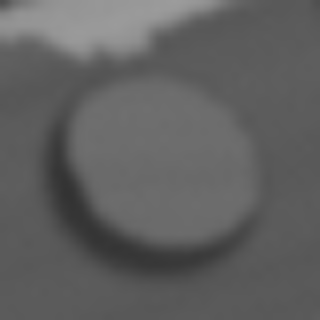

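```bash
cat >> m.py <<'E'
def hole2(c,guess):
    P=cloud(c); d=c['R'].T@(np.array([*guess,89])-c['o']); u,v=d[:2]/d[2]*c['f']+[c['cx'],c['cy']]
    V,U=np.mgrid[:420,:560]; m=((P[...,2]<86.5)&(np.hypot(U-u,V-v)<22)).astype(np.uint8)
    k,l,st,ce=cv2.connectedComponentsWithStats(m); i=1+np.argmin(np.hypot(*(ce[1:]-[u,v]).T))
    cn=max(cv2.findContours((l==i).astype(np.uint8),0,1)[0],key=cv2.contourArea)[:,0]
    X=np.array([plane(c,a,b,89)[:2] for a,b in cn],np.float32)
    return ce[i],st[i],plane(c,*ce[i],89)[:2],cv2.minEnclosingCircle(X)
E
python3 - <<'E'
from m import *
c=dict(np.load('w1.npz')); print(plane(c,215.1,211.2,89),hole2(c,(590,105)))
bot.move_to([539.5,158,270],down(np.radians(24.5)))
c=cam('wrist');cv2.imwrite('pics/w2.png',c['image'])
np.savez('w2.npz',**{k:c[k] for k in('image','depth','R','o','f','cx','cy')})
print(bar(c),hole2(c,(590,105)),bot.read_state()['clock'])
E
```

```text
[585.30223355 109.62040736  89.        ] (array([215.36382114, 210.76626016]), array([203, 199,  26,  25, 492], dtype=int32), array([584.73294716, 109.70161703]), ((585.2288818359375, 109.74422454833984), 13.741215705871582))
(1119, ((539.625, 160.64256286621094), (61.27401351928711, 15.10381031036377), 25.030960083007812)) (array([341.23958333, 165.86631944]), array([328, 153,  27,  27, 576], dtype=int32), array([586.98733698, 109.81249358]), ((586.9034423828125, 109.6709976196289), 13.658873558044434)) 5.45
```

View pics/w2.png

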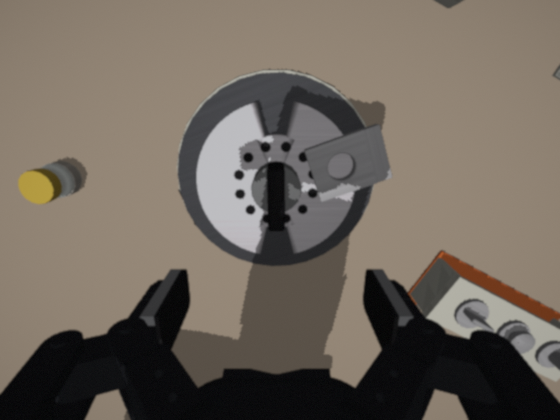

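The bar and hole show at (277,197) and (341,166). Averaging the two views gives the axis at (537.4,159.8), the hole at (586.1,109.7), and a turn of -70.8 deg. Their 69.9 mm separation matches the stated 70 mm. Now I turn the rotor.

```bash
python3 - <<'E'
from m import *
A=[537.4,159.8]; f=lambda:(bot.read_state()['ft_force'].round(1),round(bot.read_state()['clock'],2))
a0=np.radians(25.03-180); a1=np.radians(-45.8-180+180)
a1=np.radians(-45.8-180)
print(bot.ik([*A,116],down(a0)),bot.ik([*A,116],down(a1)))
bot.move_gripper(50,30)
bot.move_to([*A,160],down(a0)); bot.servo_line([*A,116],speed=80,until_force=10); print(f())
bot.move_gripper(5,30); print(f(),bot.read_state()['grip_width'])
E
```

```text
[ 0.2237037   0.46833739  1.62266136  0.          1.05059391 -1.78394854] [ 0.2237037   0.46833739  1.62266136  0.          1.05059391 -0.54773183]
(array([ 0.1, -0.8,  0. ]), 9.25)
(array([  5.1, -15.3,   2.3]), 9.65) 15.672894549342473
```

```bash
python3 - <<'E'
from m import *
f=lambda:(bot.read_state()['ft_force'].round(1),round(bot.read_state()['clock'],2))
q=np.array(bot.read_state()['joint_positions']); t=np.radians(70.83)
for k in (.5,1):
    p=q.copy(); p[5]+=t*k; bot.move_joints(p); print(f(),bot.read_state()['grip_width'])
bot.move_gripper(45); 
bot.servo_line([537.4,159.8,160],speed=120); bot.servo_line([537.4,159.8,270],speed=250)
c=cam('wrist');cv2.imwrite('pics/w3.png',c['image'])
print(bar(c),f())
# pin approach poses
for d in (-135,-90,-45,0,45,90,135,180): print(d,bot.ik([480,-280,90],down(np.radians(d))),bot.ik([586.1,109.7,125],down(np.radians(d))))
E
```

```text
(array([ 1.3,  4.8, -3. ]), 10.29) 15.674758025105147
(array([ 5.5, 10.5, -7.4]), 10.93) 15.878751759505201
(1139, ((535.6541748046875, 161.5103302001953), (15.732189178466797, 61.45215606689453), 44.7709846496582)) (array([ 0.3, -0.5, -0.7]), 12.47)
-135 None [ 0.1236092   0.52709519  1.50817098  0.          1.10632648 -2.23258529]
-90 [-5.93985301e-01  4.95883153e-01  1.65222378e+00 -4.44089210e-16
  9.93485723e-01  2.54760735e+00] None
-45 [-5.93985301e-01  4.95883153e-01  1.65222378e+00 -4.44089210e-16
  9.93485723e-01  1.76220919e+00] [ 1.23609196e-01  5.27095192e-01  1.50817098e+00 -4.44089210e-16
  1.10632648e+00  2.47980369e+00]
0 [-5.93985301e-01  4.95883153e-01  1.65222378e+00 -4.44089210e-16
  9.93485723e-01  9.76811025e-01] [ 1.23609196e-01  5.27095192e-01  1.50817098e+00 -4.44089210e-16
  1.10632648e+00  1.69440552e+00]
45 [-5.93985301e-01  4.95883153e-01  1.65222378e+00 -4.44089210e-16
  9.93485723e-01  1.91412862e-01] [ 1.23609196e-01  5.27095192e-01  1.50817098e+00 -4.44089210e-16
  1.10632648e+00  9.09007359e-01]
90 [-0.5939853   0.49588315  1.65222378  0.          0.99348572 -0.5939853 ] [ 1.23609196e-01  5.27095192e-01  1.50817098e+00 -4.44089210e-16
  1.10632648e+00  1.23609196e-01]
135 [-0.5939853   0.49588315  1.65222378  0.          0.99348572 -1.37938346] [ 0.1236092   0.52709519  1.50817098  0.          1.10632648 -0.66178897]
180 [-0.5939853   0.49588315  1.65222378  0.          0.99348572 -2.16478163] [ 0.1236092   0.52709519  1.50817098  0.          1.10632648 -1.44718713]
```

View pics/w3.png

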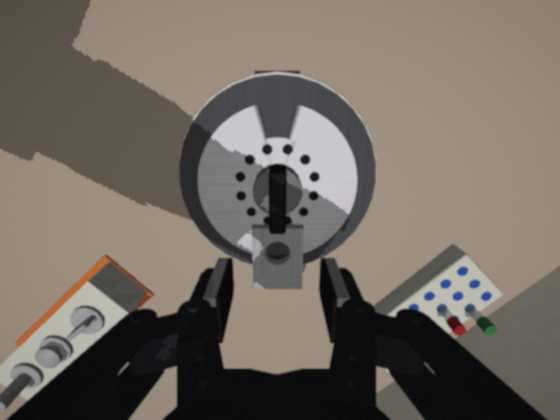

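The bar now points at the bracket hole: it measures -45.2° against a target of -45.8°. In the picture the bar at (277,197) is in line with the hole at (277,250). Next, the pin.

```bash
python3 - <<'E'
from m import *
bot.move_to([480,-279,260],down(np.radians(134.2)))
c=cam('wrist');cv2.imwrite('pics/w4.png',c['image'])
P=cloud(c); m=(np.abs(P[...,2]-110)<5)&(np.hypot(P[...,0]-480,P[...,1]+279)<30)&(c['depth']>0)
v,u=np.nonzero(m); X=np.array([plane(c,a,b,110)[:2] for a,b in zip(u,v)],np.float32)
print(len(u),u.mean(),v.mean(),X.mean(0),cv2.minEnclosingCircle(X),P[m][:,2].max(),bot.read_state()['clock'])
E
```

```text
277 272.27436823104694 198.57761732851986 [ 475.67667 -279.611  ] ((475.3819580078125, -279.91864013671875), 9.299530982971191) 112.09212978076334 14.15
```

View pics/w4.png

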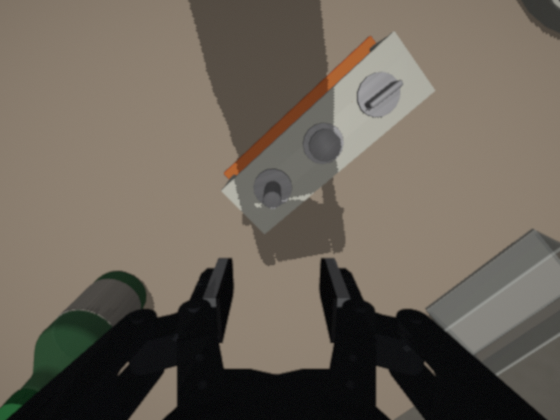

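The picture shows the tall pin at (272,190), with the knob and blade beyond it and the bottle clear. The pin is at (477.4,-281.4) after the 2.45 mm camera bias along tool x, which two views agreed on.

```bash
python3 - <<'E'
from m import *
f=lambda:(bot.read_state()['ft_force'].round(1),round(bot.read_state()['clock'],2),round(bot.read_state()['grip_width'],1))
p=[477.4,-281.4]; q=down(np.radians(134.2)); h=[586.1,109.7]
bot.servo_line([*p,150],q,speed=150); bot.servo_line([*p,93],speed=80,until_force=10); print(f())
bot.move_gripper(5,60); print(f(),bot.read_state()['grip_force'])
bot.servo_line([*p,150],speed=80); bot.servo_line([*p,210],speed=150); print(f())
bot.move_to([*h,210],q); print(f(),bot.read_state()['ee_pos'])
c=cam('scene');d=cam('side');cv2.imwrite('pics/p5.png',np.hstack([c['image'][100:330,280:520],d['image'][130:360,150:390]]))
E
```

```text
(array([-0.3, -0.4, -0.8]), 15.89, 45.0)
(array([-0.9,  1.2,  6.3]), 16.26, 16.8) 58.41315686702728
(array([ 0. , -0.1, -3.1]), 17.68, 16.8)
(array([-0.2, -0.5, -1.6]), 19.18, 16.8) [586.20243179 108.66703937 209.86610335]
```

View pics/p5.png

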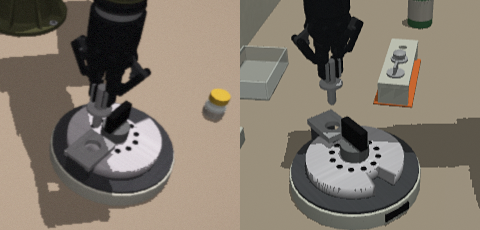

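The pin is held upright over the bracket: at (95,125) in the left crop and (330,90) in the right. Now I lower it.

```bash
python3 - <<'E'
from m import *
f=lambda:(bot.read_state()['ft_force'].round(1),round(bot.read_state()['clock'],2),bot.read_state()['ee_pos'].round(1))
h=[586.1,109.7]
print(bot.servo_line([*h,170],speed=100),f())
print(bot.servo_line([*h,128],speed=50,until_force=8),f())
print(bot.servo_line([*h,118],speed=20,until_force=8),f())
E
```

```text
False (array([-0.9,  0.4, -2.7]), 19.82, array([586.3, 109.6, 170.3]))
False (array([-0.6, -0.4, -1.1]), 20.82, array([586.3, 109.7, 128.3]))
True (array([-0.6, -0.5,  6.2]), 21.19, array([586.4, 109.8, 122.6]))
```

Contact came at z 122.6 against an expected 122, so the flange is seated. I release, retreat and check.

```bash
python3 - <<'E'
from m import *
bot.move_gripper(40); bot.servo_line([586.1,109.7,180],speed=100); bot.servo_line([586.1,109.7,270],speed=200)
c=cam('wrist'); print(bar(c)); P=cloud(c)
r=np.hypot(P[...,0]-586,P[...,1]-110)
print('head top',np.percentile(P[(r<25)&(P[...,2]>120)][:,2],[50,90]),P[(r<25)&(P[...,2]>132)].mean(0))
fl=P[(r<22)&(P[...,2]>85)&(P[...,2]<105)]; print('flange z',np.percentile(fl[:,2],[10,50,90]))
d=cam('side');s=cam('scene')
cv2.imwrite('pics/p6.png',np.hstack([c['image'][80:310,160:400],d['image'][200:430,150:390][:220],]) if 0 else np.hstack([c['image'][80:310,160:400],d['image'][190:420,150:390],s['image'][160:390,300:540]]))
print(bot.read_state()['clock'],bot.read_state()['ft_force'])
E
```

```text
(1308, ((537.673828125, 159.86985778808594), (15.426831245422363, 57.64693069458008), 44.249412536621094))
head top [330.10150161 338.51493176] [577.88790257 119.54608807 314.05633231]
flange z [93.17588344 95.3322148  96.38099764]
23.025 [-0.7837807  -0.52430834 -0.20490158]
```

View pics/p6.png

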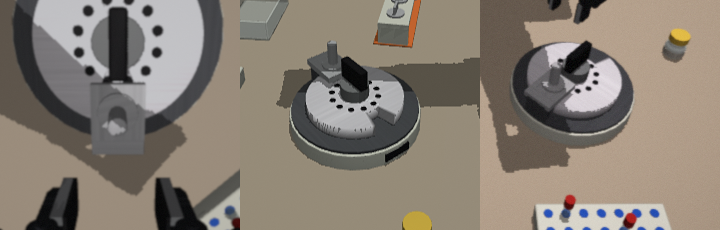

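The pin stands upright with its flange flat on the bracket. The flange top measures about 95 mm, as expected, with the pin at (117,115) in the first crop and (333,55) in the second. The bar is still in line and the gripper is clear.

```bash
python3 -c "
from rig import bot
print(bot.finish_job())"
```

```text
the job is handed in; nothing more can be done
None
```

The carousel is locked: I turned the rotor slot under the bracket, seated the locking pin with its flange flat on the bracket and released it, then handed the job in at about 23 s.

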